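# Uncover the truffle, hang the lid and hold the dish out to the guest

### The job

Serve the truffle to the guest who stands across the counter: take the lid off the little handled dish, hang it by its bow handle on the hook stand and let go of it. Then pick the dish up by its own handle, lift it clear of the counter, and give it a quarter turn in the air so that its handle points back towards you, square with the guest's place mat, keeping the dish level so that the truffle stays in its middle. Finish holding it out, level and still, over the middle of the mat and about 10 cm above it - do not put it down or let go - with the lid still on its hook and the coffee glass, spoon and biscuit jar left alone.

Things in the scene. Friction and masses are not known exactly. Their poses are not given: they have to be found in the camera images.
- dish: Loose white round dish, 132 mm across, 24 mm high, 0.26 kg. Origin: centre of its underside, z up. Its shallow well rises about 7 degrees from the middle to radius 34 mm, then steeply to a flat flange (radius 54 to 66, height 24 mm). A level handle 14 mm wide, 12 mm tall runs along the dish's -x, radius 63 to 155 mm; at the start it points to the robot's left (+y, give or take 0.3 rad).
- dish_grip (a point): Point on the axis of the dish's handle, 85 mm from the dish's centre along the dish's -x, 23 mm above the underside: a good place to grip, fingers closing across the 14 mm width.
- dish_well (a point): Middle of the dish's well, where the truffle belongs: on the dish's axis, 5 mm above its underside.
- lid: Loose domed steel lid, 122 mm across, 0.16 kg, resting on the dish's flange and hiding the truffle. Origin: centre of its underside (rim), z up. Dome 26 mm high. On it a wire bow handle in the lid's y-z plane: 8 mm round bar along the lid's y (world y at the start, give or take 0.65 rad), straight for 35 mm either side of the middle, a leg at each end; 38 mm clear between bar and dome.
- lid_bar (a point): Middle of the lid's handle bar (on its axis), 68 mm above the lid's rim plane.
- stand: Steel hook stand, fixed: foot 124 mm across, 16 mm high; 12 mm post at its centre; from the post's top one swan-neck hook of 7 mm wire along the stand's -x (towards the robot, give or take 0.35 rad). Origin: centre of the foot's underside. Highest point of the neck 189 mm above the counter; hook's seat 92 mm from the post; upturned tip 112 mm from it, its top 177 mm above the counter.
- hook_seat (a point): Where the axis of the lid's bar lies when hung in the bottom of the hook, bar square to the hook: 92 mm from the post along the stand's -x, 167.5 mm above the counter. The upturned tip lies 20 mm nearer the robot, its top 9 mm higher than this point. The bar comes from the robot's side over the tip, along the stand's +x, and is lowered into the seat; the hook then passes under the bar.
- truffle_center (a point): Centre of the chocolate truffle: a loose ball 30 mm across, 18 g, lying in the middle of the dish's well (under the lid at the start).
- mat: Guest's grey place mat, fixed flat on the counter, 180 mm (its x, away from the robot) by 240 mm (its y), 3 mm thick. Origin: centre of its underside. Its +x points away from the robot to the guest, within 0.2 rad.
- glass: Bystander: glass coffee mug with a handle, 66 mm across, 95 mm high, standing beside the left far corner of the mat. Origin: centre of its underside.
- spoon: Bystander: steel teaspoon 117 mm long lying on the right-hand part of the mat.
- jar: Bystander: biscuit jar with a wooden lid, 90 mm across, 108 mm high, just in front of the robot. Origin: centre of its underside.
There are look-alikes about, which are no part of the job. What is shaped like the lid but blue is not meant.

How it is judged:
On the way, in this order (a step that is already met when the one before it is completed fails the run):
1. the lid hangs by its handle on the hook, let go (contact force between lid and stand above 0.4 N and distance between lid_bar and hook_seat below 0.035 m and contact force between lid and the arm below 0.05 N and contact force between lid and the fingers below 0.05 N and angle between lid's own z axis and vertical below 0.6 rad and linear speed of lid below 0.1 m/s), for 0.3 s.
2. the dish is lifted clear by its handle, still pointing sideways, truffle in the middle (height (world z) of dish above 0.015 m and angle between the x axis of dish and the x axis of mat, either way round above 0.6 rad and distance between truffle_center and dish_well below 0.025 m and horizontal distance between truffle_center and dish_well below 0.015 m and contact force between dish and the fingers above 2 N and x of the grasp point in the frame of dish between -0.165 and -0.06 m), for 0.1 s.
At the end, for the whole second after the job is handed in: Dish held by its handle, level (0.12 rad) and still, underside 60 to 170 mm above the counter, centre within 45 mm of the mat's, handle towards the robot and within 0.2 rad of the mat's x; truffle within 15 mm of the well's middle; lid hanging untouched by its bar, within 35 mm of the hook's seat (all of step 1 and contact force between dish and the fingers above 2 N and x of the grasp point in the frame of dish between -0.165 and -0.06 m and distance between truffle_center and dish_well below 0.025 m and horizontal distance between truffle_center and dish_well below 0.015 m and angle between dish's own z axis and vertical below 0.12 rad and linear speed of dish below 0.02 m/s and angular speed of dish below 0.15 rad/s and height (world z) of dish between 0.06 and 0.17 m and horizontal distance between dish and mat below 0.045 m and angle between the x axis of dish and the x axis of mat, either way round below 0.2 rad and x of dish_grip in the frame of mat below -0.02 m); the arm keeps its last pose, push and grip.
It fails at once if the dish is tipped by more than 0.26 rad (angle between dish's own z axis and vertical above 0.26 rad).
It fails at once if the truffle rolls more than 30 mm from the middle of the dish (horizontal distance between truffle_center and dish_well above 0.03 m).
It fails at once if the coffee glass, the spoon or the biscuit jar is moved by more than 15 mm (distance of any of glass, spoon, jar from where it was at the start of the episode above 0.015 m).
It also fails if it takes over 72 s, if anything falls off the work surface, if the arm or the gripper's body presses on something with over 40 N, if the wrist force passes 120 N, or if a joint passes its speed limit or range.

### The arm

A 6-joint arm with a two-finger parallel gripper is mounted at the origin on the work surface. World frame = base frame: x ahead of the robot, y to its left, z up, the work surface at z = 0. Lengths are in m, angles in rad, forces in N, time in s.
With the tool pointing down it reaches from about 0.35 to 0.975 m from the base axis. Payload 4.9 kg.
Tool frame: the origin (TCP) lies on the centre line of the jaws, within the pads' length; the fingertips stand 8 mm ahead of it and the grasp point (between the pads) lies 11 mm behind it; z points along the fingers, y is the line along which they close (so a half turn about z gives the same grasp; the last joint's range is limited). The gripper opens to 85 mm and grips with 20 to 120 N. Pads are 22 mm wide; open, the fingers measure 114 mm over their backs; the gripper's body (76 mm by 85 mm) begins 54 mm behind the grasp point. The pads swing forward as they close: fully open they stand 13 mm farther back than shut.
Start: joints at [1.107, 0.053, 1.613, -0, 1.476, -0.119], TCP at [0.211, 0.588, 0.217] pointing down, gripper open.
Joint ranges: [-3.01, 3.01], [-1.01, 2.22], [0.06, 2.58], [-1.02, 4.17], [0.09, 2.62], [-3.14, 3.14]. Speed limits (rad/s): [2.57, 2.57, 3.14, 3.14, 3.14, 3.14].

### API

Orientations are given as a rotation vector (axis times angle).
In Python, from station import ctrl gives the robot as it stands.
- The arm moves only by the tool jog_arm, called after "Call:" as name(argument=value, ...), one argument or row to a line, values as JSON. Schema: {"type":"object","properties":{"moves":{"type":"string"},"squeeze":{"type":"number"},"only":{"type":"string"},"quiet":{"type":"boolean"},"lines":{"type":"string"}},"required":["moves"],"additionalProperties":false}. moves is a string of 1 to 20 rows, parted by a bar, with the numbers parted by commas; each row has 7 numbers: the finger opening in m, then dx, dy, dz in normalised numbers (1 is 0.8 m), then a rotation vector rx, ry, rz in normalised numbers (1 is pi rad); each row is the pose to reach, as a shift and turn from the pose commanded when the call began, along the tool's axes at that moment; what a row does not reach only later rows make up. A row lasts 1/12 s, in which the tool goes at most 0.0417 m and 0.125 rad, less where a joint would pass 70% of its speed; a pose out of reach is approached as far as the arm can. The fingers move at their own pace and stop on an object; squeeze is the grip in N (left out, the last holds). Time passes only in rows, so rows that do not move let the fingers close. The tool returns the time, the measured TCP pose, the force, the opening and the grip force at its end. only (a regular expression) keeps the lines of the reply that match it, lines (a string "A,B") keeps lines A to B, and quiet returns only ok. No shift or turn number may pass 1 either way. Input that does not fit is refused with a message, and nothing moves.
- ctrl.get_obs(): the state, without advancing time (a new reading comes with each control period).
- ctrl.get_image(name): name is "scene" or "top" or "wrist"; returns the picture (480x640x3 uint8, red, green, blue); there is no depth.
- ctrl.camera_params(name): a dict with "fx", "fy", "cx", "cy" (pixels), "T" (4x4, takes a point from camera to world coordinates); the wrist camera has in their place "tool_from_camera" (4x4, takes a point from camera to tool coordinates, whose origin is the TCP and whose axes are the flange's). Camera axes: x right, y down, z forward; pixel columns grow to the right and rows downward; lengths in m; the calibration is good to about 2 mm. A picture is of the moment at which its call begins: read the wrist's pose just before it. camera_params takes no time and is no camera call.
- ctrl.finish_job(): hands the job in; it is judged then, once.
Trained networks look in the newest picture that a camera, given by its name, has taken for a name from the list of things; names that differ only in an ending like _2 or _b are one class to them, and where a whole thing is asked for, a point or a joint stands for the part that bears it (a point fixed in the world has none). Each returns a list of dicts, best first, with "p" (0 to 1); they miss things now and then, are a little off and sometimes report something else, mostly with a low value. They report only what shows in the picture. A call takes as long as a camera call. They do not tell look-alikes from the thing itself.
- ctrl.find_in(camera, thing): "extent" ([left, top, right, bottom] in pixels, round what is visible of it).
- ctrl.cut_out(camera, thing): "mask" (480x640 bool, what is visible of it) and "extent" ([left, top, right, bottom] in pixels, round what is visible of it).
- ctrl.tip_of(camera, thing): "xy" ([column, row] in pixels: a listed point, or the origin of a listed thing).
The state is a dict: "t": time; "q": joint angles; "dq": joint speeds; "effort": joint torques, N m; "tool_pos": TCP position; "tool_rot": TCP orientation; "contact_force": force on the tool from outside, world axes, zero at the start; "wrist_torque": the same for the moment, N m; "opening": finger opening in m; "grip_force": force on a finger pad.
Only numpy, scipy, OpenCV 4.12 (cv2) and the standard library are available. Lean on these libraries where they do the work, as an engineer would, in place of code of your own. Each camera call takes 0.05 s, during which the arm holds its last target. There are 200 camera calls.

## Working session

There is one attempt and no reset: what is moved stays moved. The work goes in short steps, Python scripts to look and compute and a tool call to move; the robot and the scene stay as the last step left them, time stands still between calls to the robot, and variables do not carry over. Pictures are saved under pics/ and viewed, at most 10 in all, crops included, and the job is handed in when it is done.

```bash
ls; mkdir -p pics
```

Create h.py:
```python
import numpy as np, cv2
from scipy.spatial.transform import Rotation as R
from station import ctrl
def snap(n,f):
    im=ctrl.get_image(n); cv2.imwrite('pics/'+f,im[:,:,::-1]); return im
def cam(n,o=None):
    p=ctrl.camera_params(n)
    if n=='wrist':
        o=o or ctrl.get_obs(); T=np.eye(4); T[:3,:3]=R.from_rotvec(o['tool_rot']).as_matrix(); T[:3,3]=o['tool_pos']
        return p,T@np.array(p['tool_from_camera'])
    return p,np.array(p['T'])
def ray(n,uv,z,o=None):
    p,T=cam(n,o); d=T[:3,:3]@np.array([(uv[0]-p['cx'])/p['fx'],(uv[1]-p['cy'])/p['fy'],1])
    return T[:3,3]+d*(z-T[2,3])/d[2]
def proj(n,X,o=None):
    p,T=cam(n,o); c=np.linalg.inv(T)@np.append(X,1); return np.array([p['fx']*c[0]/c[2]+p['cx'],p['fy']*c[1]/c[2]+p['cy']])
```

Run:
```python
from h import *
np.set_printoptions(precision=4,suppress=True)
o=ctrl.get_obs(); print(o)
for n in ['scene','top']:
    im=snap(n,n+'0.png')
    print(n,cam(n)[1][:3,3],cam(n)[1][:3,2])
    for t in ['dish','dish_grip','lid','lid_bar','stand','hook_seat','mat','glass','spoon','jar']:
        print(t,[(np.round(d['xy'],1),round(d['p'],2)) for d in ctrl.tip_of(n,t)[:3]],[(np.round(d['extent'],0),round(d['p'],2)) for d in ctrl.find_in(n,t)[:3]])
```

```text
pics
{'t': 0.0, 'q': array([ 1.107 ,  0.0534,  1.6143,  0.    ,  1.476 , -0.119 ]), 'dq': array([ 0.0005,  0.0006, -0.001 , -0.0002,  0.0013, -0.0002]), 'effort': array([ -0.0014, -39.3661, -37.019 ,  -0.0001,   0.0069,  -0.    ]), 'tool_pos': array([0.211 , 0.5876, 0.2153]), 'tool_rot': array([-0.5389, -3.0944,  0.0031]), 'contact_force': array([ 0.5873,  0.6834, -0.1798]), 'wrist_torque': array([-0.0102,  0.0504,  0.0002]), 'grip_force': 0.0, 'opening': 0.08505801064274132}
scene [ 1.0286 -0.5603  1.2564] [-0.3507  0.4616 -0.8149]
dish [(array([350.6, 211.6]), 0.66)] [(array([329., 170., 375., 225.]), 0.84)]
dish_grip [(array([358.5, 183.8]), 0.72)] [(array([331., 168., 372., 225.]), 0.64)]
lid [(array([403.9, 185.5]), 0.93), (array([348.4, 205.2]), 0.88), (array([293.8, 190.5]), 0.67)] [(array([275., 175., 314., 207.]), 0.85), (array([327., 182., 370., 222.]), 0.62), (array([385., 168., 426., 199.]), 0.61)]
lid_bar [(array([292. , 179.7]), 0.89), (array([349.5, 192.2]), 0.73), (array([411.5, 169.3]), 0.69)] [(array([272., 177., 311., 207.]), 0.69), (array([388., 170., 427., 200.])
[... 1330 characters left out ...]
 295.]), 0.97), (array([112., 207., 164., 260.]), 0.83), (array([213., 325., 272., 383.]), 0.72)]
stand [(array([518.2, 188.1]), 0.89)] [(array([490., 158., 554., 229.]), 0.97), (array([261., 119., 305., 156.]), 0.53)]
hook_seat [(array([536.3, 214.1]), 0.63)] [(array([492., 158., 554., 228.]), 0.73)]
mat [(array([361.6, 188. ]), 0.74)] [(array([307., 141., 420., 232.]), 0.89)]
glass [(array([288.2, 147.8]), 0.82)] [(array([263., 123., 302., 157.]), 0.67), (array([154., 235., 251., 297.]), 0.57)]
spoon [(array([400.6, 188.5]), 0.76)] [(array([394., 163., 410., 217.]), 0.54), (array([491., 158., 552., 227.]), 0.24)]
jar [(array([370.9, 283.4]), 0.79)] [(array([353., 265., 397., 306.]), 0.82)]
```

View pics/top0.png

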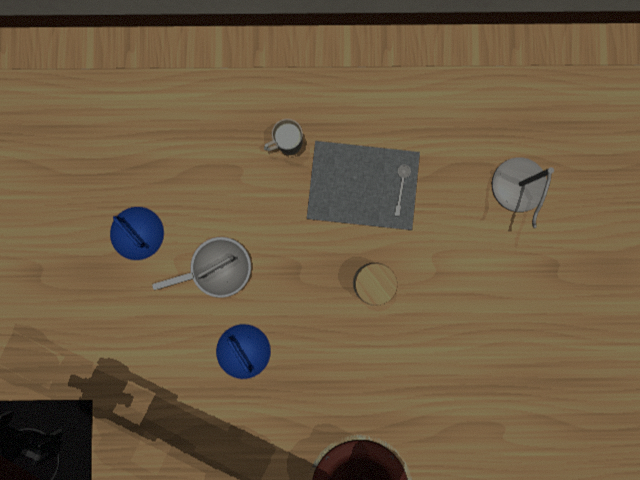

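View pics/scene0.png

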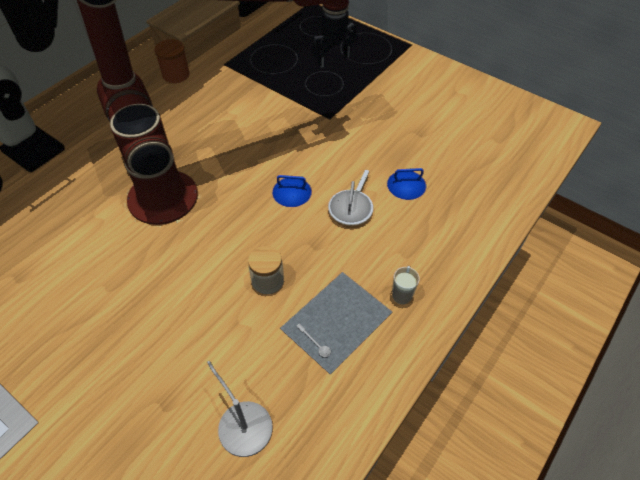

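The top view shows the dish with the steel lid at (221,267), its handle running left to (155,287) and the lid bar from (197,277) to (236,258). The mat is centred near (363,186), the stand's foot is at (519,185) with its hook tip at (534,225), and the two blue look-alikes are at (137,233) and (243,351). Next I turn these pixels into world positions.

Run:
```python
from h import *
np.set_printoptions(precision=4,suppress=True)
im=ctrl.get_image('top')
def xy(uv,z): return ray('top',uv,z)[:2]
# mat
m=ctrl.cut_out('top','mat')[0]['mask'].astype(np.uint8)
c=np.argwhere(m)[:,::-1].astype(np.float32)
P=np.array([xy(p,.003) for p in c[::7]],np.float32)
print('mat',cv2.minAreaRect(P), P.mean(0))
for t in ['dish','lid','stand']:
    for d in ctrl.cut_out('top',t)[:3]:
        print(t,d['p'],d['extent'],d['mask'].sum())
# dish flange circle by colour-free means: Hough near (221,267)
g=cv2.cvtColor(im,cv2.COLOR_RGB2GRAY)
for n,(x0,y0,x1,y1),z in [('dish',(180,225,262,310),.024),('foot',(480,145,560,230),.014),('jar',(345,255,405,315),.108),('glass',(255,110,310,165),.09)]:
    cr=cv2.GaussianBlur(g[y0:y1,x0:x1],(3,3),0)
    cs=cv2.HoughCircles(cr,cv2.HOUGH_GRADIENT_ALT,1,100,param1=100,param2=.5,minRadius=12,maxRadius=34)
    if cs is not None:
        for a in cs[0][:2]: print(n,a[:2]+[x0,y0],a[2],xy(a[:2]+[x0,y0],z))
for n,uv,z in [('bar a',(197,277),.088),('bar b',(236,258),.088),('barmid',(215.5,265.1),.088),('handle end',(153,287.5),.023),('tip',(534.5,226),.175),('posttop',(549,171),.185),('foot',(519,185),.016),('footR',(519,185),.0)]:
    print(n,xy(uv,z))
cv2.imwrite('pics/c1.png',np.hstack([cv2.resize(im[220:320,140:260],None,fx=4,fy=4,interpolation=2),cv2.resize(im[140:240,480:570],None,fx=3.5,fy=4,interpolation=2)])[:,:,::-1])
```

```text
mat ((0.6737886667251587, -0.01471373438835144), (0.238874614238739, 0.17911776900291443), 83.43525695800781) [ 0.6737 -0.0114]
dish 0.59 [150.2, 234.6, 249.9, 297.6] 726
lid 0.97 [109.8, 208.7, 165.3, 260.3] 2273
lid 0.8 [217.3, 324.3, 268.2, 382.2] 2297
lid 0.55 [190.7, 236.5, 248.3, 295.0] 2401
stand 0.42 [153.2, 236.7, 250.2, 299.2] 520
dish [221. 267.] 28.142422 [0.4912 0.3023]
foot [518. 186.] 28.002111 [ 0.6681 -0.3628]
jar [377. 285.] 21.94251 [ 0.4513 -0.0348]
glass [287. 136.] 18.635431 [0.7669 0.1505]
bar a [0.4703 0.3396]
bar b [0.5094 0.2582]
barmid [0.4948 0.3011]
handle end [0.4472 0.4522]
tip [ 0.5652 -0.3373]
posttop [ 0.6712 -0.3648]
foot [ 0.67   -0.3644]
footR [ 0.6725 -0.37  ]
```

View pics/c1.png

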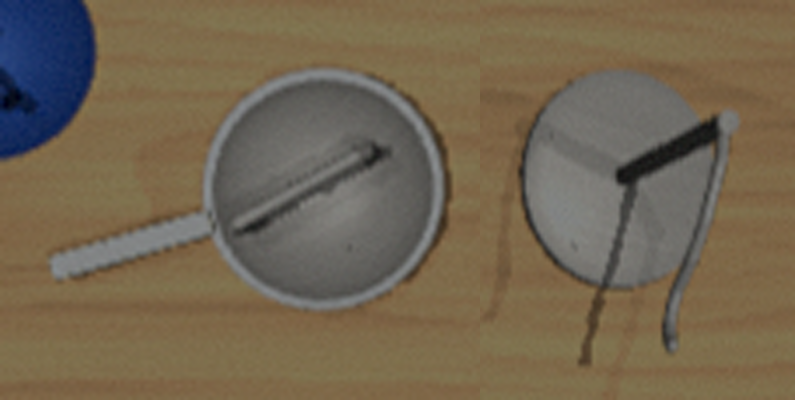

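Add to h.py:
```python
def go(p,ang):
    """shift & turn in tool axes to reach world p, tool y at ang deg, tool down"""
    o=ctrl.get_obs(); A=R.from_rotvec(o['tool_rot']); a=np.radians(ang)
    y=np.array([np.cos(a),np.sin(a),0]); z=np.array([0,0,-1.]); B=R.from_matrix(np.c_[np.cross(y,z),y,z])
    d=A.inv().apply(np.array(p)-o['tool_pos']); r=(A.inv()*B).as_rotvec()
    print('go',' '.join('%.4f'%v for v in np.r_[d,r]),'| pos',np.round(o['tool_pos'],4))
```

Run:
```python
from h import *
print(ctrl.camera_params('wrist'))
u=np.array([-.433,.90]);c=np.array([.491,.301]);p=c+.022*u
go([*p,.27],25.7)
```

```text
{'fx': 404.89279062364375, 'fy': 404.89279062364375, 'cx': 319.6759796646108, 'cy': 242.66534985996026, 'tool_from_camera': array([[-3.00148057e-04, -9.49956940e-01, -3.12380734e-01,
         7.97396500e-02],
       [ 9.99999469e-01, -5.93201192e-04,  8.43098385e-04,
        -1.21662832e-03],
       [-9.86211785e-04, -3.12380315e-01,  9.49956613e-01,
        -1.56711670e-01],
       [ 0.00000000e+00,  0.00000000e+00,  0.00000000e+00,
         1.00000000e+00]])}
go -0.3447 -0.1603 -0.0535 0.0000 -0.0000 0.7774 | pos [0.2112 0.5882 0.2165]
```

Careful with the scale: shifts go in shares of 0.8 m and turns go in shares of pi rad. That gives: -0.345 m is -0.4313, -0.16 m is -0.2, 0.777 rad is 0.2473.

Call:
jog_arm(
  moves="0.085,-0.075,-0.0375,-0.0375,0,0,0.0477 | 0.085,-0.4313,-0.2,-0.0669,0,0,0.2473 | 0.085,-0.4313,-0.2,-0.0669,0,0,0.2473 | 0.085,-0.4313,-0.2,-0.0669,0,0,0.2473 | 0.085,-0.4313,-0.2,-0.0669,0,0,0.2473 | 0.085,-0.4313,-0.2,-0.0669,0,0,0.2473 | 0.085,-0.4313,-0.2,-0.0669,0,0,0.2473 | 0.085,-0.4313,-0.2,-0.0669,0,0,0.2473 | 0.085,-0.4313,-0.2,-0.0669,0,0,0.2473 | 0.085,-0.4313,-0.2,-0.0669,0,0,0.2473 | 0.085,-0.4313,-0.2,-0.0669,0,0,0.2473 | 0.085,-0.4313,-0.2,-0.0669,0,0,0.2473 | 0.085,-0.4313,-0.2,-0.0669,0,0,0.2473",
  squeeze=40,
)

```text
t: 3.43
tool_pos: [0.481, 0.3217, 0.2697]
tool_rot: [-1.669, -2.66, 0.0]
contact_force: [0.1, 0.4, -0.3]
opening: 0.0849
grip_force: 0.0
```

Run:
```python
from h import *
o=ctrl.get_obs(); snap('wrist','w1.png')
for t in ['lid_bar','lid','dish']:
  for d in ctrl.tip_of('wrist',t)[:3]: print(t,d['p'],d['xy'],ray('wrist',d['xy'],{'lid_bar':.092,'lid':.024,'dish':0}[t],o))
```

```text
lid_bar 0.8 [108.8, 183.4] [0.31384026 0.26446751 0.092     ]
lid_bar 0.67 [508.8, 61.1] [0.55998753 0.48664336 0.092     ]
lid_bar 0.66 [321.3, 234.0] [0.49173184 0.3016592  0.092     ]
lid 0.96 [320.7, 216.3] [0.49213132 0.29991494 0.024     ]
lid 0.78 [143.4, 168.5] [0.31338132 0.26757546 0.024     ]
lid 0.62 [480.8, 66.0] [0.56233744 0.49115424 0.024     ]
```

View pics/w1.png

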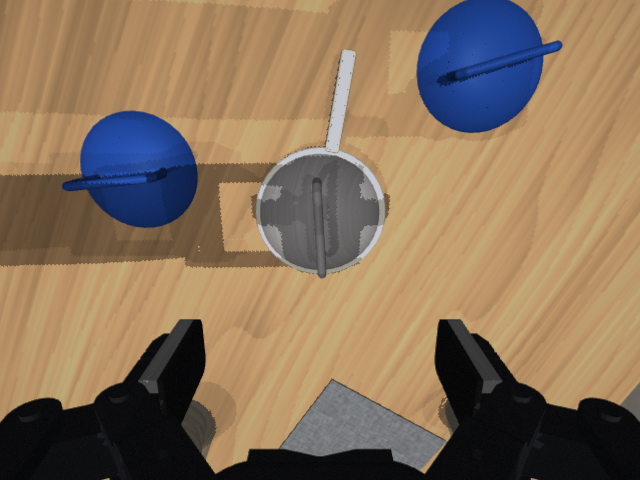

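The wrist view shows the steel lid's bar running from (318,182) to (322,272) and the dish handle from (331,148) to (348,52), both where I expected them.

Run:
```python
from h import *
a,b=ray('wrist',(318,183),.092),ray('wrist',(322,272),.092); u=(a-b)/np.linalg.norm(a-b); m=(a+b)/2
print(a,b,m,u,'perp',np.degrees(np.arctan2(-u[0],u[1]))*-1, np.linalg.norm(a-b))
h0,h1=ray('wrist',(331.5,148),.024),ray('wrist',(348,52),.024); print('handle',h0,h1,(h1-h0)/np.linalg.norm(h1-h0))
ang=np.degrees(np.arctan2(-u[0],u[1])); print(ang)
c=(m+np.array([.4917,.3017,.092]))/2
p=c+.021*u; go([*p[:2],.081],ang); print(p,c)
```

```text
[0.46995739 0.34044374 0.092     ] [0.50774895 0.27030496 0.092     ] [0.48885317 0.30537435 0.092     ] [-0.47433842  0.88034258  0.        ] perp -28.316283145075875 0.07967214826090074
handle [0.47176818 0.36622631 0.024     ] [0.44748019 0.4489571  0.024     ] [-0.28169019  0.95950541  0.        ]
28.316283145075875
go 0.0002 -0.0005 0.1888 -0.0003 -0.0002 -0.0432 | pos [0.4809 0.322  0.2698]
[0.48031548 0.32202437 0.092     ] [0.49027659 0.30353718 0.092     ]
```

Converted, 0.1888 m is 0.236, 0.175 m is 0.2188, -0.03 rad is -0.0095.

Call:
jog_arm(
  moves="0.085,0,0,0.05,0,0,-0.0095 | 0.06,0,0,0.1,0,0,-0.0095 | 0.05,0,0,0.15,0,0,-0.0095 | 0.04,0,0,0.1875,0,0,-0.0095 | 0.04,0,0,0.2188,0,0,-0.0095 | 0.04,0,0,0.236,0,0,-0.0095 | 0.04,0,0,0.236,0,0,-0.0095 | 0.04,0,0,0.236,0,0,-0.0095 | 0,0,0,0.236,0,0,-0.0095 | 0,0,0,0.236,0,0,-0.0095 | 0,0,0,0.236,0,0,-0.0095 | 0,0,0,0.236,0,0,-0.0095 | 0,0,0,0.236,0,0,-0.0095 | 0,0,0,0.236,0,0,-0.0095 | 0,0,0,0.236,0,0,-0.0095",
  squeeze=40,
)

```text
t: 4.88
tool_pos: [0.4819, 0.321, 0.0814]
tool_rot: [1.631, 2.685, 0.0]
contact_force: [-0.0, -0.5, 0.9]
opening: 0.0001
grip_force: 0.0
```

Run:
```python
from h import *
o=ctrl.get_obs(); print(o['opening'],o['grip_force'],o['contact_force']);a=snap('wrist','w2.png'); b=snap('scene','s2.png')
cv2.imwrite('pics/c2.png',np.hstack([cv2.resize(a,(400,300)),cv2.resize(b[120:270,260:460],(400,300))])[:,:,::-1])
```

```text
8.077131036251165e-05 0.0 [-0.02793197 -0.49031117  0.88016098]
```

View pics/c2.png

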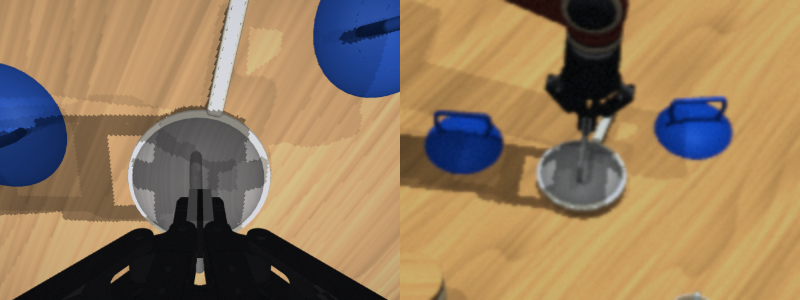

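The wrist crop shows the closed fingers reading zero opening, with the bar still visible at (195,160) and (200,268), so I can't tell whether it is gripped. I'll zoom in before moving.

Run:
```python
from h import *
a=cv2.imread('pics/w2.png');b=cv2.imread('pics/s2.png')
o=ctrl.get_obs()
for s in (-.035,0,.021,.035): 
  X=np.array([.4903-.463*s,.3030+.886*s,.092]); print(s,proj('wrist',X,o),proj('scene',X))
print('tip',proj('scene',o['tool_pos']-[0,0,.008]),proj('wrist',o['tool_pos']-[0,0,.008],o))
cv2.imwrite('pics/c3.png',np.hstack([cv2.resize(a[220:480,220:420],(462,600),interpolation=2),cv2.resize(cv2.convertScaleAbs(b[165:230,325:385],alpha=1.5),(338,366),interpolation=2).copy() if 0 else cv2.copyMakeBorder(cv2.resize(cv2.convertScaleAbs(b[165:230,325:380],alpha=1.4),(330,390),interpolation=2),0,210,0,0,0)]))
```

```text
-0.035 [319.02070166 425.97655021] [349.32141268 199.47683229]
0 [318.73836416 358.39670536] [350.97864227 190.2432129 ]
0.021 [318.55080762 313.50347796] [351.95242983 184.81754125]
0.035 [318.41716458 281.51489806] [352.59327902 181.24690898]
tip [351.8553059  189.44004332] [320.59595603 295.78646447]
```

View pics/c3.png

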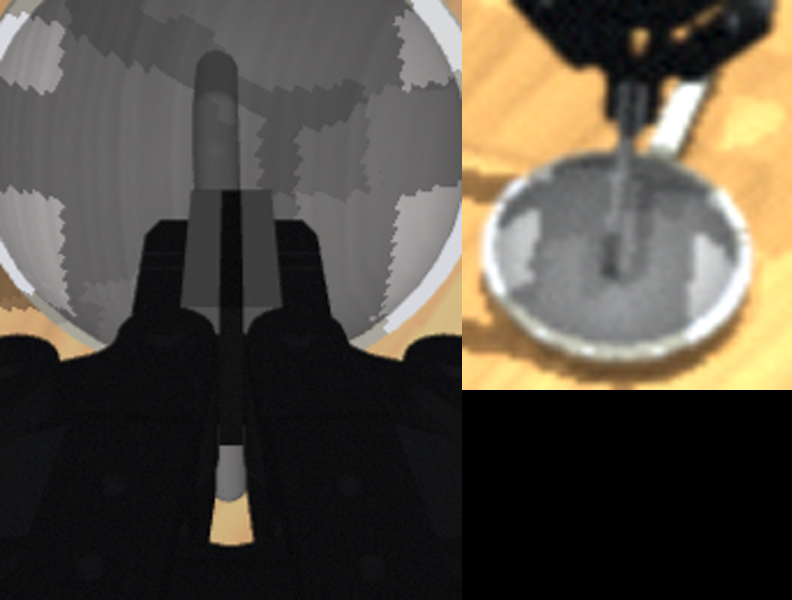

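The pads closed on nothing while the bar is centred between them in the picture. The pad ends sit at about row 302, which means they closed just above the bar. I'll open, go 14 mm lower and close again.

Converted, 0.014 m is 0.0175, 0.01 m is 0.0125.

Call:
jog_arm(
  moves="0.04,0,0,0,0,0,0 | 0.04,0,0,0,0,0,0 | 0.04,0,0,0,0,0,0 | 0.04,0,0,0,0,0,0 | 0.04,0,0,0.0063,0,0,0 | 0.04,0,0,0.0125,0,0,0 | 0.04,0,0,0.0175,0,0,0 | 0.04,0,0,0.0175,0,0,0 | 0,0,0,0.0175,0,0,0 | 0,0,0,0.0175,0,0,0 | 0,0,0,0.0175,0,0,0 | 0,0,0,0.0175,0,0,0 | 0,0,0,0.0175,0,0,0 | 0,0,0,0.0175,0,0,0",
  squeeze=40,
)

```text
t: 6.15
tool_pos: [0.482, 0.3212, 0.0674]
tool_rot: [1.631, 2.685, 0.001]
contact_force: [0.6, 0.6, 0.2]
opening: 0.0063
grip_force: 39.0
```

Run:
```python
from h import *
a=snap('wrist','w3.png')
cv2.imwrite('pics/c4.png',cv2.resize(cv2.convertScaleAbs(a[220:480,220:420],alpha=1.8),(462,600),interpolation=2)[:,:,::-1])
```

```text
(no output)
```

View pics/c4.png

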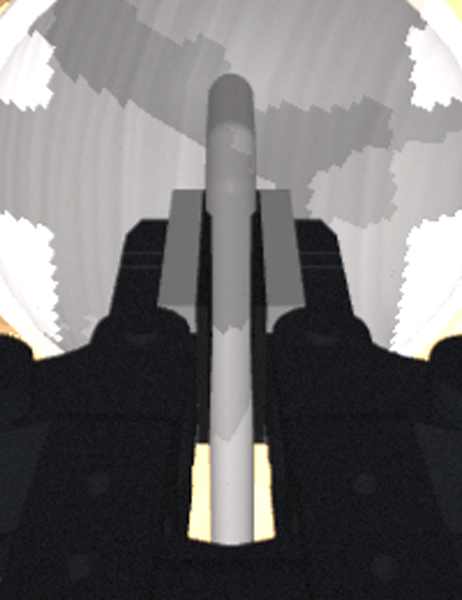

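Now the bar lies between the pads, from about (232,75) to (232,545) in the crop. The opening is only 6.3 mm on an 8 mm bar, so the pads hold its upper edge. I'll go 6 mm lower for a full grip.

Converted, 0.006 m is 0.0075, 0.003 m is 0.0038.

Call:
jog_arm(
  moves="0.03,0,0,0,0,0,0 | 0.03,0,0,0,0,0,0 | 0.03,0,0,0,0,0,0 | 0.03,0,0,0.0038,0,0,0 | 0.03,0,0,0.0075,0,0,0 | 0.03,0,0,0.0075,0,0,0 | 0,0,0,0.0075,0,0,0 | 0,0,0,0.0075,0,0,0 | 0,0,0,0.0075,0,0,0 | 0,0,0,0.0075,0,0,0 | 0,0,0,0.0075,0,0,0 | 0,0,0,0.0075,0,0,0 | 0,0,0,0.0075,0,0,0",
  squeeze=60,
)

```text
t: 7.28
tool_pos: [0.4818, 0.321, 0.0612]
tool_rot: [-1.631, -2.685, 0.0]
contact_force: [0.7, -0.2, -1.8]
opening: 0.0055
grip_force: 58.5
```

Run:
```python
from h import *
from scipy.optimize import least_squares
# bar height from b-end in w1, w2, w3 (rows) with recorded poses
def O(p,r): return dict(tool_pos=np.array(p),tool_rot=np.array(r))
v=[(O([.481,.3217,.2697],[-1.669,-2.66,0]),272),(O([.4819,.321,.0814],[1.631,2.685,0]),436),(O([.482,.3212,.0674],[1.631,2.685,.001]),456)]
u=np.array([-.463,.886]);c=np.array([.4903,.303])
f=lambda x:[proj('wrist',[*(c+u*x[0]),x[1]],o)[1]-r for o,r in v]
s=least_squares(f,[-.035,.09]);print(s.x,s.fun)
```

```text
[-0.03739919  0.09350483] [ 0.93560308 -3.36728183  2.68427815]
```

The bar is firmly gripped. Triangulation puts it at z 0.0935, so the real fingertips end about 19 mm behind the nominal TCP and I'll allow for that from here on. Now I lift the lid.

Call:
jog_arm(
  moves="0,0,0,-0.005,0,0,0 | 0,0,0,-0.015,0,0,0 | 0,0,0,-0.0375,0,0,0 | 0,0,0,-0.0625,0,0,0 | 0,0,0,-0.0938,0,0,0 | 0,0,0,-0.125,0,0,0 | 0,0,0,-0.1563,0,0,0 | 0,0,0,-0.1875,0,0,0 | 0,0,0,-0.2063,0,0,0 | 0,0,0,-0.2125,0,0,0 | 0,0,0,-0.2125,0,0,0 | 0,0,0,-0.2125,0,0,0",
  squeeze=60,
)

```text
t: 8.28
tool_pos: [0.4815, 0.3208, 0.2306]
tool_rot: [-1.631, -2.685, 0.001]
contact_force: [0.3, -0.7, -1.9]
opening: 0.0055
grip_force: 58.6
```

Run:
```python
from h import *
a=snap('wrist','w4.png');b=snap('scene','s4.png');t=snap('top','t4.png')
cv2.imwrite('pics/c5.png',np.hstack([cv2.resize(a,(400,300)),cv2.resize(b[100:250,260:460],(400,300))])[:,:,::-1])
```

```text
(no output)
```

View pics/c5.png

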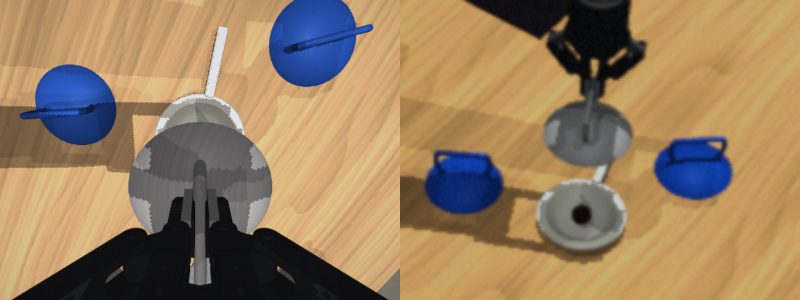

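The lid hangs level in the gripper, and the truffle is visible in the middle of the dish at (581,214) in the right-hand crop. Next I refine the hook's position and carry the lid over.

Run:
```python
from h import *
for z in (.177,): print('tip top',ray('top',(534.4,225.8),z),'scene',ray('scene',(210,364),z))
print('seat net',ray('top',(536.3,214.1),.1675),ray('scene',(212.8,372.2),.1675))
for n in ('top','scene'):
  ctrl.get_image(n)
  for t,z in (('hook_seat',.1675),('stand',0)):
    for d in ctrl.tip_of(n,t)[:2]: print(n,t,d['p'],d['xy'],ray(n,d['xy'],z))
go([.512,-.303,.2306],-14.5)
```

```text
tip top [ 0.5654647  -0.33637485  0.177     ] scene [ 0.57318603 -0.34097166  0.177     ]
seat net [ 0.58919653 -0.34431563  0.1675    ] [ 0.5868146  -0.34878424  0.1675    ]
top hook_seat 0.56 [535.3, 215.0] [ 0.58743779 -0.34229925  0.1675    ]
scene hook_seat 0.7 [215.2, 371.7] [ 0.5900995  -0.34487478  0.1675    ]
scene stand 0.94 [247.4, 428.7] [ 0.67750535 -0.36694415  0.        ]
scene stand 0.73 [354.5, 151.5] [0.36014694 0.51496205 0.        ]
go -0.5677 -0.2607 0.0003 -0.0008 0.0003 0.7321 | pos [0.4817 0.3209 0.2307]
```

Converted, -0.568 m is -0.71, -0.56 m is -0.7, 0.732 rad is 0.233.

Call:
jog_arm(
  moves="0,-0.0125,-0.0063,0,0,0,0 | 0,-0.05,-0.025,0,0,0,0.0095 | 0,-0.0875,-0.04,0,0,0,0.0255 | 0,-0.1313,-0.06,0,0,0,0.0414 | 0,-0.175,-0.08,0,0,0,0.0573 | 0,-0.2188,-0.1,0,0,0,0.0732 | 0,-0.2625,-0.12,0,0,0,0.0891 | 0,-0.3063,-0.14,0,0,0,0.105 | 0,-0.35,-0.16,0,0,0,0.121 | 0,-0.3938,-0.1813,0,0,0,0.1369 | 0,-0.4375,-0.2013,0,0,0,0.1528 | 0,-0.4813,-0.2213,0,0,0,0.1687 | 0,-0.525,-0.2413,0,0,0,0.1846 | 0,-0.5688,-0.2613,0,0,0,0.2005 | 0,-0.6125,-0.2813,0,0,0,0.2165 | 0,-0.65,-0.2988,0,0,0,0.226 | 0,-0.6813,-0.3125,0,0,0,0.2324 | 0,-0.7,-0.3213,0,0,0,0.233 | 0,-0.71,-0.3263,0,0,0,0.233 | 0,-0.71,-0.3263,0,0,0,0.233",
  squeeze=60,
)

```text
t: 10.4
tool_pos: [0.5116, -0.3046, 0.231]
tool_rot: [-2.485, -1.921, 0.0]
contact_force: [0.1, 0.4, -1.6]
opening: 0.0061
grip_force: 58.7
```

Call:
jog_arm(
  moves="0,0,0,0,0,0,0 | 0,0,0,0,0,0,0 | 0,0,0,0,0,0,0",
)

```text
t: 10.65
tool_pos: [0.5122, -0.3019, 0.2313]
tool_rot: [-2.482, -1.926, -0.0]
contact_force: [-0.3, 0.5, -1.6]
opening: 0.0056
grip_force: 58.6
```

Run:
```python
from h import *
o=ctrl.get_obs(); a=snap('wrist','w5.png')
for t,z in (('hook_seat',.1675),('stand',0)):
    for d in ctrl.tip_of('wrist',t)[:2]: print(t,d['p'],d['xy'],ray('wrist',d['xy'],z,o))
t=snap('top','t5.png'); s=snap('scene','s5.png')
S=[.586,-.343,.1675]
for n in ('top','scene','wrist'): print(n,proj(n,S,o))
cv2.imwrite('pics/c6.png',np.hstack([cv2.resize(a,(400,300)),cv2.resize(t[130:280,460:640],(400,333),interpolation=2)[:300]])[:,:,::-1])
c=np.vstack([np.hstack([cv2.resize(a,(400,300)),cv2.resize(t[130:265,460:640],(400,300),interpolation=2)]),np.hstack([cv2.resize(s[300:465,150:370],(400,300),interpolation=2),np.zeros((300,400,3),np.uint8)])])
cv2.imwrite('pics/c6.png',c[:,:,::-1])
```

```text
hook_seat 0.26 [322.8, 390.4] [ 0.4910813  -0.39411899  0.1675    ]
stand 0.89 [492.1, 220.5] [ 0.67169731 -0.36878588  0.        ]
top [535.67780934 215.72700949]
scene [214.41253027 369.92080973]
wrist [456.25620872 287.70467911]
```

View pics/c6.png

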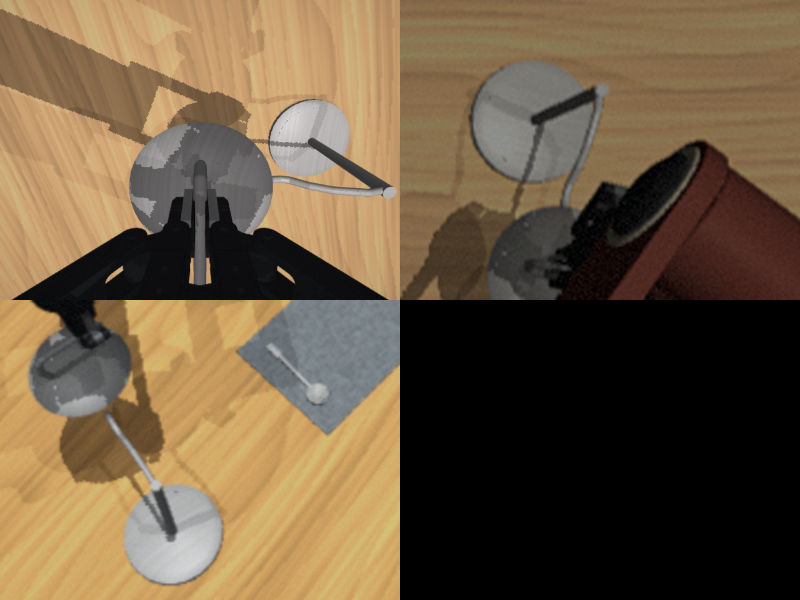

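Run:
```python
from h import *
print('wrist foot',ray('wrist',(494,219),.016),'post base',ray('wrist',(499,227),.016),'post top',ray('wrist',(622,307),.187))
for z in (.16,.165,.17,.18): print('wire at lid edge',z,ray('wrist',(437,288),z))
im=cv2.imread('pics/top0.png');print('top posttop',ray('top',(549,170.5),.187),'postbase',ray('top',(520,184),.016))
print('scene posttop',ray('scene',(236,403),.187),'base',ray('scene',(244,431),.016))
# scene tip: brightest thin end
g=cv2.cvtColor(cv2.imread('pics/scene0.png'),6)[358:405:2,204:242]
for i,r in enumerate(g): print(358+2*i,204+int(np.argmax(r)),r.max(),end='; ')
```

```text
wrist foot [ 0.66773846 -0.36294155  0.016     ] post base [ 0.67141687 -0.37203513  0.016     ] post top [ 0.6678718  -0.36786792  0.187     ]
wire at lid edge 0.16 [ 0.57619338 -0.34520243  0.16      ]
wire at lid edge 0.165 [ 0.57523508 -0.3425933   0.165     ]
wire at lid edge 0.17 [ 0.57427677 -0.33998416  0.17      ]
wire at lid edge 0.18 [ 0.57236015 -0.33476589  0.18      ]
top posttop [ 0.67184348 -0.36404642  0.187     ] postbase [ 0.6722908  -0.36673459  0.016     ]
scene posttop [ 0.67736931 -0.37144159  0.187     ] base [ 0.67926519 -0.3779463   0.016     ]
358 217 171; 360 216 172; 362 215 171; 364 213 170; 366 234 170; 368 234 171; 370 207 170; 372 205 170; 374 204 169; 376 240 168; 378 240 170; 380 239 170; 382 234 168; 384 234 172; 386 229 169; 388 231 168; 390 217 168; 392 214 168; 394 223 169; 396 238 163; 398 207 167; 400 236 178; 402 236 175; 404 210 167;
```

Run:
```python
from h import *
go([.4866,-.2955,.159],-15)
```

```text
go 0.0007 -0.0266 0.0723 0.0002 0.0000 0.0098 | pos [ 0.5122 -0.3028  0.2313]
```

Careful with the scale: shifts go in shares of 0.8 m and turns go in shares of pi rad. That gives: 0.0723 m is 0.0904, 0.068 m is 0.085, 0.01 rad is 0.0032.

Call:
jog_arm(
  moves="0,0,-0.0188,0,0,0,0.0032 | 0,0.0009,-0.0333,0,0,0,0.0032 | 0,0.0009,-0.0333,0,0,0,0.0032 | 0,0.0009,-0.0333,0.0188,0,0,0.0032 | 0,0.0009,-0.0333,0.0438,0,0,0.0032 | 0,0.0009,-0.0333,0.0688,0,0,0.0032 | 0,0.0009,-0.0333,0.085,0,0,0.0032 | 0,0.0009,-0.0333,0.0904,0,0,0.0032 | 0,0.0009,-0.0333,0.0904,0,0,0.0032 | 0,0.0009,-0.0333,0.0904,0,0,0.0032 | 0,0.0009,-0.0333,0.0904,0,0,0.0032",
)

```text
t: 11.82
tool_pos: [0.4873, -0.2967, 0.1606]
tool_rot: [2.491, 1.909, 0.001]
contact_force: [0.5, -0.1, -1.5]
opening: 0.0053
grip_force: 58.7
```

Run:
```python
from h import *
go([.588,-.3227,.159],-15)
o=ctrl.get_obs();snap('wrist','w6.png');print(ctrl.tip_of('wrist','hook_seat')[:1],proj('wrist',[.5637,-.3368,.177],o),proj('wrist',[.583,-.342,.1675],o))
```

```text
go 0.0010 0.1040 0.0018 0.0025 0.0011 -0.0011 | pos [ 0.4873 -0.2967  0.1606]
[{'xy': [562.7, 355.3], 'p': 0.87}] [526.32572609 364.38371955] [562.23557996 351.0318946 ]
```

Converted, 0.104 m is 0.13, 0.098 m is 0.1225.

Call:
jog_arm(
  moves="0,0.0013,0.0188,0.0013,0,0,0 | 0,0.0013,0.0375,0.0013,0,0,0 | 0,0.0013,0.0563,0.0013,0,0,0 | 0,0.0013,0.075,0.0013,0,0,0 | 0,0.0013,0.0938,0.0013,0,0,0 | 0,0.0013,0.11,0.0013,0,0,0 | 0,0.0013,0.1225,0.0013,0,0,0 | 0,0.0013,0.13,0.0013,0,0,0 | 0,0.0013,0.13,0.0013,0,0,0 | 0,0.0013,0.13,0.0013,0,0,0",
)

```text
t: 12.75
tool_pos: [0.5871, -0.3221, 0.158]
tool_rot: [-2.493, -1.911, 0.0]
contact_force: [0.2, 0.0, -1.5]
opening: 0.0058
grip_force: 58.8
```

Run:
```python
from h import *
go([.588,-.3227,.1365],-15)
o=ctrl.get_obs();a=snap('wrist','w7.png');print(o['contact_force']);t=snap('top','t7.png'); s=snap('scene','s7.png')
for n in('wrist','top','scene'): print(n,proj(n,[.583,-.342,.1675],o),proj(n,[.583,-.342,.190],o))
```

```text
go -0.0003 0.0011 0.0215 -0.0003 0.0001 -0.0011 | pos [ 0.5871 -0.3221  0.158 ]
[ 0.23241811  0.03724037 -1.54144879]
wrist [321.55924503 357.57512236] [321.75702652 393.01813458]
top [535.21315088 217.25361236] [539.5651765  216.13930193]
scene [213.71706636 368.75497032] [212.02841678 364.6049631 ]
```

Converted, 0.0205 m is 0.0256, 0.017 m is 0.0213.

Call:
jog_arm(
  moves="0,0,0.0013,0.0075,0,0,0 | 0,0,0.0013,0.015,0,0,0 | 0,0,0.0013,0.0213,0,0,0 | 0,0,0.0013,0.0256,0,0,0 | 0,0,0.0013,0.0256,0,0,0 | 0,0,0.0013,0.0256,0,0,0",
)

```text
t: 13.4
tool_pos: [0.588, -0.3223, 0.1372]
tool_rot: [-2.493, -1.911, 0.0]
contact_force: [0.3, -0.2, -1.7]
opening: 0.0057
grip_force: 58.9
```

Run:
```python
from h import *
o=ctrl.get_obs();a=snap('wrist','w8.png');t=snap('top','t8.png'); s=snap('scene','s8.png')
c=np.hstack([cv2.resize(a[200:480,200:480],(400,400)),cv2.resize(s[320:400,170:250],(400,400),interpolation=2)])
cv2.imwrite('pics/c8.png',c[:,:,::-1])
```

```text
(no output)
```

Converted, 0.002 m is 0.0025, 0.001 m is 0.0013.

Call:
jog_arm(
  moves="0,0,0,0.0013,0,0,0 | 0,0,0,0.0025,0,0,0 | 0,0,0,0.0025,0,0,0",
)

```text
t: 13.8
tool_pos: [0.5883, -0.3225, 0.1363]
tool_rot: [2.493, 1.911, 0.0]
contact_force: [-1.1, 1.2, 2.7]
opening: 0.0057
grip_force: 59.3
```

Call:
jog_arm(
  moves="0,0,0,0.0013,0,0,0 | 0,0,0,0.0025,0,0,0 | 0,0,0,0.0025,0,0,0",
)

```text
t: 14.05
tool_pos: [0.5886, -0.3226, 0.1356]
tool_rot: [2.492, 1.91, 0.001]
contact_force: [-2.4, 3.7, 7.2]
opening: 0.0059
grip_force: 60.0
```

View pics/c8.png

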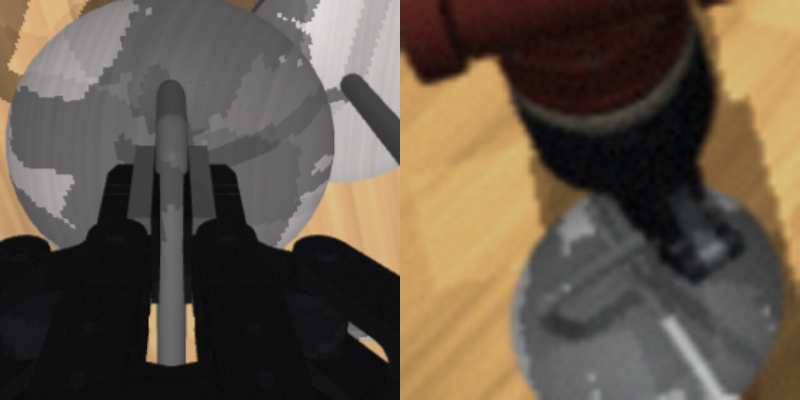

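The last picture shows the hook wire passing under the bar. Contact came at the seat's height (bar about z 0.167), so it is the seat and not the tip. I'll ease the preload and release.

Converted, -0.002 m is -0.0025, -0.0015 m is -0.0019.

Call:
jog_arm(
  moves="0,0,0,-0.0019,0,0,0 | 0,0,0,-0.0025,0,0,0 | 0.01,0,0,-0.0025,0,0,0 | 0.015,0,0,-0.0025,0,0,0 | 0.02,0,0,-0.0025,0,0,0 | 0.03,0,0,-0.0025,0,0,0 | 0.03,0,0,-0.0025,0,0,0 | 0.03,0,0,-0.0025,0,0,0 | 0.03,0,0,-0.0025,0,0,0",
)

```text
t: 14.8
tool_pos: [0.5881, -0.3223, 0.1352]
tool_rot: [-2.493, -1.911, 0.0]
contact_force: [-0.6, -1.3, 0.5]
opening: 0.0296
grip_force: 0.0
```

Run:
```python
from h import *
o=ctrl.get_obs();snap('wrist','w9.png')
for t in('lid_bar','lid'):
  d=ctrl.tip_of('wrist',t)[:1]
  if d: print(t,d[0]['p'],d[0]['xy'],ray('wrist',d[0]['xy'],.1675 if t=='lid_bar' else .0995,o))
print(proj('wrist',[.583,-.342,.1675],o),proj('wrist',[.583,-.342,.0995],o))
```

```text
lid_bar 0.92 [321.8, 392.1] [ 0.58417364 -0.34163285  0.1675    ]
lid 0.91 [321.0, 310.4] [ 0.58345811 -0.34369313  0.0995    ]
[318.98321283 393.59210512] [319.33151097 307.82366012]
```

Converted, -0.13 m is -0.1625, -0.03 m is -0.0375.

Call:
jog_arm(
  moves="0.03,0,0,-0.0063,0,0,0 | 0.03,0,0,-0.0188,0,0,0 | 0.03,0,0,-0.0375,0,0,0 | 0.03,0,0,-0.0625,0,0,0 | 0.03,0,0,-0.1,0,0,0 | 0.03,0,0,-0.1375,0,0,0 | 0.03,0,0,-0.1625,0,0,0 | 0.03,0,0,-0.1625,0,0,0",
)

```text
t: 15.62
tool_pos: [0.5906, -0.3241, 0.2751]
tool_rot: [2.483, 1.903, 0.006]
contact_force: [0.6, -0.4, -0.0]
opening: 0.0296
grip_force: 0.0
```

Run:
```python
from h import *
o=ctrl.get_obs();snap('wrist','w10.png')
for t in('lid_bar','lid'):
  d=ctrl.tip_of('wrist',t)[:1]
  if d: print(t,d[0]['p'],d[0]['xy'],ray('wrist',d[0]['xy'],.1675 if t=='lid_bar' else .0995,o))
go([.467,.384,.25],16.4)
```

```text
lid_bar 0.59 [316.1, 258.0] [ 0.58476995 -0.34266316  0.1675    ]
lid 0.89 [315.0, 234.0] [ 0.58313288 -0.34595916  0.0995    ]
go 0.6506 -0.3006 0.0157 0.0008 0.0006 -0.5493 | pos [ 0.5881 -0.3224  0.2662]
```

Converted, 0.65 m is 0.8125, -0.3 m is -0.375, -0.549 rad is -0.1748.

Call:
jog_arm(
  moves="0.06,0.025,-0.0125,0,0,0,0 | 0.06,0.8125,-0.375,0.0196,0,0,-0.1748 | 0.06,0.8125,-0.375,0.0196,0,0,-0.1748 | 0.06,0.8125,-0.375,0.0196,0,0,-0.1748 | 0.06,0.8125,-0.375,0.0196,0,0,-0.1748 | 0.06,0.8125,-0.375,0.0196,0,0,-0.1748 | 0.06,0.8125,-0.375,0.0196,0,0,-0.1748 | 0.06,0.8125,-0.375,0.0196,0,0,-0.1748 | 0.06,0.8125,-0.375,0.0196,0,0,-0.1748 | 0.06,0.8125,-0.375,0.0196,0,0,-0.1748 | 0.06,0.8125,-0.375,0.0196,0,0,-0.1748 | 0.06,0.8125,-0.375,0.0196,0,0,-0.1748 | 0.06,0.8125,-0.375,0.0196,0,0,-0.1748 | 0.06,0.8125,-0.375,0.0196,0,0,-0.1748 | 0.06,0.8125,-0.375,0.0196,0,0,-0.1748 | 0.06,0.8125,-0.375,0.0196,0,0,-0.1748 | 0.06,0.8125,-0.375,0.0196,0,0,-0.1748 | 0.06,0.8125,-0.375,0.0196,0,0,-0.1748 | 0.06,0.8125,-0.375,0.0196,0,0,-0.1748 | 0.06,0.8125,-0.375,0.0196,0,0,-0.1748",
)

```text
t: 17.43
tool_pos: [0.466, 0.3839, 0.2474]
tool_rot: [-1.878, -2.517, 0.006]
contact_force: [-0.2, -0.7, 0.1]
opening: 0.0602
grip_force: 0.0
```

Call:
jog_arm(
  moves="0.06,0,0,0,0,0,0 | 0.06,0,0,0,0,0,0 | 0.06,0,0,0,0,0,0",
)

```text
t: 17.68
tool_pos: [0.4677, 0.382, 0.2494]
tool_rot: [-1.884, -2.514, 0.001]
contact_force: [0.3, -0.4, -0.0]
opening: 0.0603
grip_force: 0.0
```

Run:
```python
from h import *
np.set_printoptions(precision=4,suppress=True)
o=ctrl.get_obs();im=snap('wrist','w11.png')
for t,z in(('dish',0),('dish_grip',.023),('dish_well',.005),('truffle_center',.02)):
  for d in ctrl.tip_of('wrist',t)[:2]: print(t,d['p'],d['xy'],ray('wrist',d['xy'],z,o))
im=snap('top','t11.png')
for t,z in(('dish',0),('dish_grip',.023),('dish_well',.005),('truffle_center',.02)):
  for d in ctrl.tip_of('top',t)[:2]: print(t,d['p'],d['xy'],ray('top',d['xy'],z,o))
for n in('wrist','top'): print([proj(n,[*(np.array([.4912,.3023])+r*np.array([-.2825,.959])),.024],o) for r in (0,.066,.085,.155)])
for d in ctrl.cut_out('wrist','dish')[:2]:
  m=d['mask'].astype(np.uint8); print(d['p'],d['extent'],m.sum())
go([.467,.384,.25],16.4)
```

```text
dish 0.78 [317.5, 269.2] [0.4888 0.3001 0.    ]
dish_grip 0.89 [318.3, 194.3] [0.4656 0.3835 0.023 ]
dish_well 0.62 [317.1, 271.3] [0.4886 0.2996 0.005 ]
truffle_center 0.67 [318.3, 274.8] [0.4892 0.3022 0.02  ]
dish 0.72 [221.2, 264.4] [0.4972 0.3067 0.    ]
dish_grip 0.73 [183.2, 277.0] [0.4698 0.3859 0.023 ]
dish_well 0.64 [222.5, 264.1] [0.4978 0.3028 0.005 ]
dish_well 0.39 [220.1, 265.1] [0.4956 0.3081 0.005 ]
truffle_center 0.6 [220.4, 264.7] [0.4963 0.3045 0.02  ]
[array([320.1899, 276.7064]), array([320.043 , 213.9206]), array([319.9977, 194.6069]), array([319.8185, 118.0381])]
[array([221.0111, 266.9955]), array([192.2774, 275.6779]), array([183.9943, 278.1809]), array([153.4335, 287.4154])]
0.9 [255.2, 117.1, 382.1, 333.2] 12921
go 0.0008 -0.0002 -0.0003 0.0000 -0.0000 -0.0003 | pos [0.4674 0.3833 0.2497]
```

Run:
```python
from h import *
o=ctrl.get_obs();ctrl.get_image('wrist');m=ctrl.cut_out('wrist','dish')[0]['mask']
P=[]
for r in range(122,206,6):
  c=np.flatnonzero(m[r]); P.append(ray('wrist',(c.mean(),r),.029,o)[:2]); print(r,c.min(),c.max(),end='; ')
vx,vy,x,y=cv2.fitLine(np.array(P,np.float32),cv2.DIST_HUBER,0,.01,.01).ravel(); v=np.array([vx,vy])*np.sign(vy); q=np.array([x,y])
print(v,np.degrees(np.arctan2(-v[0],v[1])),'axis pt at y=.384:',q+v*(.384-y)/v[1])
p=q+v*(.384-y)/v[1]; go([*p,.05],np.degrees(np.arctan2(-v[0],v[1])))
```

```text
122 314 326; 128 313 326; 134 313 326; 140 313 326; 146 313 327; 152 313 327; 158 313 326; 164 313 327; 170 313 326; 176 313 326; 182 313 325; 188 313 326; 194 314 326; 200 314 326; [-0.2842972  0.9587362] 16.516842 axis pt at y=.384: [0.46694514 0.384     ]
go 0.0008 -0.0002 0.1997 0.0000 0.0000 -0.0022 | pos [0.4674 0.3833 0.2497]
```

Converted, 0.235 m is 0.2938, 0.003 m is 0.0038.

Call:
jog_arm(
  moves="0.04,0.0038,0,0.0375,0,0,0 | 0.04,0.0038,0,0.0875,0,0,0 | 0.04,0.0038,0,0.1375,0,0,0 | 0.04,0.0038,0,0.1875,0,0,0 | 0.04,0.0038,0,0.2313,0,0,0 | 0.04,0.0038,0,0.2625,0,0,0 | 0.04,0.0038,0,0.2813,0,0,0 | 0.04,0.0038,0,0.2938,0,0,0 | 0.04,0.0038,0,0.2938,0,0,0 | 0.04,0.0038,0,0.2938,0,0,0",
)

```text
t: 19.17
tool_pos: [0.4668, 0.3864, 0.015]
tool_rot: [1.882, 2.515, 0.0]
contact_force: [0.4, 0.4, 0.4]
opening: 0.0401
grip_force: 0.0
```

Call:
jog_arm(
  moves="0.04,0,0,0.0063,0,0,0 | 0.04,0,0,0.0125,0,0,0 | 0.04,0,0,0.0125,0,0,0 | 0.04,0,0,0.0125,0,0,0",
)

```text
t: 19.5
tool_pos: [0.4667, 0.3862, 0.005]
tool_rot: [1.882, 2.515, 0.001]
contact_force: [-0.3, 0.3, -0.9]
opening: 0.0399
grip_force: 0.0
```

Converted, 0.012 m is 0.015, 0.008 m is 0.01.

Call:
jog_arm(
  moves="0.04,0,0,0.005,0,0,0 | 0.04,0,0,0.01,0,0,0 | 0.04,0,0,0.015,0,0,0 | 0.04,0,0,0.015,0,0,0 | 0.04,0,0,0.015,0,0,0",
)

```text
t: 19.92
tool_pos: [0.4661, 0.3859, -0.0079]
tool_rot: [-1.882, -2.515, 0.002]
contact_force: [0.6, 0.8, 0.2]
opening: 0.0398
grip_force: 0.0
```

Still no contact, so I close gently and then raise the grip force.

Call:
jog_arm(
  moves="0.025,0,0,0,0,0,0 | 0.02,0,0,0,0,0,0 | 0.016,0,0,0,0,0,0 | 0.014,0,0,0,0,0,0 | 0.012,0,0,0,0,0,0 | 0.01,0,0,0,0,0,0 | 0,0,0,0,0,0,0 | 0,0,0,0,0,0,0 | 0,0,0,0,0,0,0",
  squeeze=30,
)

```text
t: 20.67
tool_pos: [0.4665, 0.3863, -0.0071]
tool_rot: [-1.882, -2.515, -0.0]
contact_force: [-1.5, -0.3, 2.7]
opening: 0.0134
grip_force: 30.9
```

Call:
jog_arm(
  moves="0,0,0,0,0,0,0 | 0,0,0,0,0,0,0 | 0,0,0,0,0,0,0 | 0,0,0,0,0,0,0",
  squeeze=90,
)

```text
t: 21.0
tool_pos: [0.4666, 0.3863, -0.0071]
tool_rot: [-1.882, -2.515, -0.0]
contact_force: [-2.3, -0.0, 3.1]
opening: 0.0119
grip_force: 87.9
```

Converted, -0.03 m is -0.0375, -0.029 m is -0.0363.

Call:
jog_arm(
  moves="0,0,0,-0.0013,0,0,0 | 0,0,0,-0.0038,0,0,0 | 0,0,0,-0.0075,0,0,0 | 0,0,0,-0.0125,0,0,0 | 0,0,0,-0.0175,0,0,0 | 0,0,0,-0.0225,0,0,0 | 0,0,0,-0.0275,0,0,0 | 0,0,0,-0.0325,0,0,0 | 0,0,0,-0.035,0,0,0 | 0,0,0,-0.0363,0,0,0 | 0,0,0,-0.0375,0,0,0 | 0,0,0,-0.0375,0,0,0 | 0,0,0,-0.0375,0,0,0 | 0,0,0,-0.0375,0,0,0",
)

```text
t: 22.17
tool_pos: [0.4664, 0.3861, 0.0224]
tool_rot: [-1.882, -2.515, 0.001]
contact_force: [0.4, -0.0, -3.0]
opening: 0.012
grip_force: 87.8
```

Run:
```python
from h import *
np.set_printoptions(precision=4,suppress=True)
o=ctrl.get_obs();print(o['wrist_torque']);snap('wrist','w12.png');snap('top','t12.png')
for n in('wrist','top'):
 for t,z in(('dish',.03),('dish_grip',.053),('dish_well',.035),('truffle_center',.05)):
  for d in ctrl.tip_of(n,t)[:1]: print(n,t,d['p'],d['xy'],ray(n,d['xy'],z,o))
```

```text
[0.2085 0.0542 0.0461]
wrist dish_grip 0.57 [321.2, 349.6] [0.4675 0.3835 0.053 ]
top dish 0.71 [217.8, 265.5] [0.4945 0.3082 0.03  ]
top dish_grip 0.89 [181.2, 282.2] [0.459 0.382 0.053]
top dish_well 0.59 [219.4, 263.9] [0.4979 0.3037 0.035 ]
top truffle_center 0.57 [219.4, 268.5] [0.4878 0.3006 0.05  ]
```

Run:
```python
from h import *
o=ctrl.get_obs();ctrl.get_image('wrist');ds=ctrl.cut_out('wrist','dish')
v=np.array([-.2843,.9587]);c=np.array([.466945,.384])-.085*v
print('c',c)
for th in (-.08,-.04,0,.04,.08):
  # pitch about grip r=.088, end rises with th
  X=lambda r,z:np.array([*(c+v*r),z+.0295+(r-.088)*th])
  print(th,'end',proj('wrist',X(.155,.029),o),'width at end',proj('wrist',X(.155,.029)+[.007*.9587,.007*.2843,0],o)[0]-proj('wrist',X(.155,.029)-[.007*.9587,.007*.2843,0],o)[0], 'rim far',proj('wrist',X(-.066,.024),o),'rim side',proj('wrist',X(0,.024)+.066*np.array([.9587,.2843,0]),o))
for d in ds[:2]:
  m=d['mask']; print(d['p'],d['extent'])
  for r in range(int(d['extent'][1])-2,int(d['extent'][1])+30,4):
    k=np.flatnonzero(m[r]); print(r,(k.min(),k.max()) if len(k) else None,end=' ')
```

```text
c [0.4911105 0.3025105]
-0.08 end [318.93685212 148.58725512] width at end 45.90162920512364 rim far [320.42122646 658.39790351] rim side [482.27759527 539.33883143]
-0.04 end [318.91950227 149.40608393] width at end 46.86800503972631 rim far [320.40047822 641.15577679] rim side [479.04434792 530.79110409]
0 end [318.90140617 150.26013221] width at end 47.87594655769732 rim far [320.38099423 624.96424826] rim side [475.93724109 522.57685407]
0.04 end [318.88251462 151.15172219] width at end 48.92819442978953 rim far [320.36266233 609.73013419] rim side [472.94903422 514.67693958]
0.08 end [318.86277398 152.08338487] width at end 50.027735686191704 rim far [320.34538328 595.37095443] rim side [470.07303051 507.07365629]
0.86 [200.7, 148.0, 437.7, 480.0]
146 None 150 (np.int64(306), np.int64(334)) 154 (np.int64(300), np.int64(339)) 158 (np.int64(299), np.int64(341)) 162 (np.int64(298), np.int64(342)) 166 (np.int64(297), np.int64(342)) 170 (np.int64(298), np.int64(341)) 174 (np.int64(298), np.int64(341))
```

Converted, -0.11 m is -0.1375, -0.02 m is -0.025.

Call:
jog_arm(
  moves="0,0,0,-0.0025,0,0,0 | 0,0,0,-0.0075,0,0,0 | 0,0,0,-0.015,0,0,0 | 0,0,0,-0.025,0,0,0 | 0,0,0,-0.0375,0,0,0 | 0,0,0,-0.0525,0,0,0 | 0,0,0,-0.0675,0,0,0 | 0,0,0,-0.0825,0,0,0 | 0,0,0,-0.0975,0,0,0 | 0,0,0,-0.11,0,0,0 | 0,0,0,-0.12,0,0,0 | 0,0,0,-0.1275,0,0,0 | 0,0,0,-0.1325,0,0,0 | 0,0,0,-0.1363,0,0,0 | 0,0,0,-0.1375,0,0,0 | 0,0,0,-0.1375,0,0,0 | 0,0,0,-0.1375,0,0,0",
)

```text
t: 24.18
tool_pos: [0.4662, 0.3859, 0.132]
tool_rot: [-1.882, -2.515, 0.002]
contact_force: [0.6, 0.6, -2.5]
opening: 0.0122
grip_force: 87.9
```

Run:
```python
from h import *
o=ctrl.get_obs();print(o['wrist_torque']);s=snap('scene','s13.png')
for d in ctrl.tip_of('scene','truffle_center')[:1]+ctrl.tip_of('scene','dish_well')[:1]: print(d['p'],d['xy'],ray('scene',d['xy'],.155))
mc=np.array([.6738,-.0135]);d=np.array([-.9934,.1144])
go([*(mc+.0885*d),.133],83.4)
```

```text
[ 0.25859104  0.07105501 -0.01848487]
0.67 [352.2, 175.7] [0.49138584 0.30175497 0.155     ]
0.72 [351.9, 173.5] [0.48596994 0.30798284 0.155     ]
go -0.4073 0.0050 -0.0008 -0.0011 -0.0003 -1.1697 | pos [0.4663 0.386  0.1321]
```

Converted, -0.2035 m is -0.2544, -0.086 m is -0.1075, -0.585 rad is -0.1862.

Call:
jog_arm(
  moves="0,-0.0025,0,0,0,0,-0.0019 | 0,-0.0075,0,0,0,0,-0.0054 | 0,-0.015,0,0,0,0,-0.0111 | 0,-0.025,0,0,0,0,-0.0185 | 0,-0.0375,0,0,0,0,-0.0274 | 0,-0.0525,0,0,0,0,-0.0385 | 0,-0.07,0,0,0,0,-0.0512 | 0,-0.0888,0,0,0,0,-0.0649 | 0,-0.1075,0.0013,0,0,0,-0.0786 | 0,-0.1275,0.0013,0,0,0,-0.0933 | 0,-0.1463,0.0013,0,0,0,-0.107 | 0,-0.165,0.0013,0,0,0,-0.121 | 0,-0.1844,0.0025,0,0,0,-0.135 | 0,-0.2019,0.0025,0,0,0,-0.1477 | 0,-0.2169,0.0025,0,0,0,-0.1588 | 0,-0.2294,0.0025,0,0,0,-0.1681 | 0,-0.2394,0.0025,0,0,0,-0.1754 | 0,-0.2469,0.0025,0,0,0,-0.1808 | 0,-0.2519,0.0025,0,0,0,-0.1843 | 0,-0.2544,0.0025,0,0,0,-0.1862",
)

```text
t: 26.0
tool_pos: [0.5259, 0.1907, 0.1326]
tool_rot: [-1.077, -2.951, 0.001]
contact_force: [0.1, 0.1, -2.9]
opening: 0.0119
grip_force: 87.9
```

Call:
jog_arm(
  moves="0,0,0,0,0,0,0 | 0,0,0,0,0,0,0",
)

```text
t: 26.17
tool_pos: [0.5257, 0.1915, 0.1326]
tool_rot: [-1.077, -2.951, 0.0]
contact_force: [-0.7, -0.0, -3.7]
opening: 0.0122
grip_force: 87.9
```

Run:
```python
from h import *
s=snap('scene','s14.png')
for d in ctrl.tip_of('scene','truffle_center')[:1]+ctrl.tip_of('scene','dish_well')[:1]: print(d['p'],d['xy'],ray('scene',d['xy'],.155))
mc=np.array([.6738,-.0135]);d=np.array([-.9934,.1144])
go([*(mc+.0885*d),.110],83.4)
```

```text
0.64 [348.8, 234.3] [0.60075765 0.1317621  0.155     ]
0.93 [348.1, 237.0] [0.60428518 0.12373354 0.155     ]
go -0.1717 -0.1107 0.0227 0.0000 -0.0001 -0.5842 | pos [0.5257 0.1918 0.1327]
```

Converted, -0.1717 m is -0.2146, -0.17 m is -0.2125, -0.584 rad is -0.1859.

Call:
jog_arm(
  moves="0,-0.0021,-0.0014,0,0,0,-0.0019 | 0,-0.0063,-0.0041,0,0,0,-0.0054 | 0,-0.0125,-0.0081,0,0,0,-0.0111 | 0,-0.0213,-0.0138,0,0,0,-0.0185 | 0,-0.0313,-0.02,0,0,0,-0.0274 | 0,-0.0444,-0.0288,0,0,0,-0.0385 | 0,-0.0588,-0.0381,0,0,0,-0.0512 | 0,-0.075,-0.0481,0,0,0,-0.0649 | 0,-0.0906,-0.0588,0,0,0,-0.0786 | 0,-0.1075,-0.0694,0,0,0,-0.0933 | 0,-0.1231,-0.0794,0,0,0,-0.107 | 0,-0.1388,-0.09,0,0,0,-0.121 | 0,-0.1556,-0.1,0,0,0,-0.135 | 0,-0.17,-0.11,0,0,0,-0.1477 | 0,-0.1831,-0.1181,0,0,0,-0.1588 | 0,-0.1938,-0.125,0,0,0,-0.1681 | 0,-0.2019,-0.13,0,0,0,-0.1754 | 0,-0.2081,-0.1344,0,0,0,-0.1808 | 0,-0.2125,-0.1369,0,0,0,-0.1843 | 0,-0.2146,-0.1384,0,0,0,-0.1859",
)

```text
t: 27.98
tool_pos: [0.586, -0.0045, 0.1326]
tool_rot: [-0.181, -3.136, 0.001]
contact_force: [-1.2, -0.3, -4.1]
opening: 0.012
grip_force: 87.9
```

Call:
jog_arm(
  moves="0,0,0,0,0,0,0 | 0,0,0,0.0013,0,0,0 | 0,0,0,0.0038,0,0,0 | 0,0,0,0.0075,0,0,0 | 0,0,0,0.0125,0,0,0 | 0,0,0,0.0175,0,0,0 | 0,0,0,0.0225,0,0,0 | 0,0,0,0.0263,0,0,0 | 0,0,0,0.0281,0,0,0 | 0,0,0,0.0288,0,0,0 | 0,0,0,0.0288,0,0,0 | 0,0,0,0.0288,0,0,0 | 0,0,0,0.0288,0,0,0",
)

```text
t: 29.07
tool_pos: [0.5862, -0.0038, 0.1101]
tool_rot: [0.182, 3.136, -0.0]
contact_force: [0.1, 0.2, -3.0]
opening: 0.0122
grip_force: 87.9
```

Run:
```python
from h import *
np.set_printoptions(precision=4,suppress=True)
o=ctrl.get_obs()
for n in('scene','top'):
 snap(n,n+'15.png')
 for t,z in (('truffle_center',.137),('dish_well',.122),('dish',.117),('dish_grip',.14),('lid_bar',.1675),('glass',0),('spoon',.003),('jar',0)):
  print(n,t,[(round(d['p'],2),ray(n,d['xy'],z)[:2]) for d in ctrl.tip_of(n,t)[:2]])
# tilt from wrist handle width/end
snap('wrist','w15.png');m=ctrl.cut_out('wrist','dish')[0]; print(m['p'],m['extent'])
for r in (154,162,170): k=np.flatnonzero(m['mask'][r]); print(r,k.min(),k.max())
mc=np.array([.6738,-.0135]);d=np.array([-.9934,.1144])
go([*(mc+.0885*d),.110],83.4)
```

```text
scene truffle_center [(0.5, array([ 0.6817, -0.0182])), (0.44, array([ 0.5137, -0.095 ]))]
scene dish_well [(0.8, array([ 0.6813, -0.0118])), (0.22, array([0.7932, 0.0831]))]
scene dish [(0.61, array([ 0.6746, -0.013 ]))]
scene dish_grip [(0.77, array([ 0.5889, -0.0003]))]
scene lid_bar [(0.94, array([ 0.5842, -0.3424])), (0.57, array([0.6133, 0.4034]))]
scene glass [(0.86, array([0.7754, 0.1448]))]
scene spoon [(0.47, array([ 0.6663, -0.0991]))]
scene jar [(0.75, array([ 0.461 , -0.0418]))]
top truffle_center [(0.3, array([ 0.5867, -0.3326]))]
top dish_well [(0.66, array([ 0.6754, -0.0118]))]
top dish [(0.8, array([ 0.6788, -0.0095]))]
top dish_grip []
top lid_bar [(0.72, array([0.5629, 0.4534])), (0.63, array([ 0.5825, -0.3447]))]
top glass [(0.77, array([0.7639, 0.1538]))]
top spoon [(0.5, array([ 0.6701, -0.0956]))]
top jar []
0.57 [200.8, 149.3, 439.5, 480.0]
154 301 340
162 298 343
170 297 342
go 0.0001 0.0004 -0.0003 0.0000 -0.0000 -0.0006 | pos [ 0.5859 -0.0038  0.1097]
```

The dish is over the mat, the lid is still on its hook, and the handle's picture has not changed since the grip, so nothing has slipped. I let it settle and hand in.

Call:
jog_arm(
  moves="0,0,0,0,0,0,0 | 0,0,0,0,0,0,0 | 0,0,0,0,0,0,0 | 0,0,0,0,0,0,0 | 0,0,0,0,0,0,0 | 0,0,0,0,0,0,0",
)

```text
t: 30.57
tool_pos: [0.5859, -0.0038, 0.1097]
tool_rot: [0.182, 3.136, 0.0]
contact_force: [-0.1, -0.0, -2.7]
opening: 0.012
grip_force: 87.9
```

```bash
python3 -c "
from station import ctrl
print(ctrl.finish_job())"
```

```text
the job is handed in; nothing more can be done
None
```

I handed in the job at about 31 s, but the judge returned no verdict: by my last measurements the lid hangs on its hook, and the dish is held level and still over the mat's middle, about 11 cm up, handle towards the robot and truffle in its middle.

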